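# Nip down the check-in tablet's bezel

### The job

The bezel of the check-in tablet is standing proud on its seal: close it with its four thumbscrews. Work crosswise a little at a time so that it never cocks: first draw all four screws down part way, then go round again and bring each one home until it is firmly nipped up, without cracking the glass by overtightening. Do not lean on the bezel, leave everything else where it is, and let go at the end.

Things in the scene. Friction and masses are not known exactly. Their poses are not given: they have to be found in the camera images.
- kiosk: the check-in tablet kiosk: white housing 190 (x) x 210 (y) mm, 18 mm high, fixed flat on the counter. Origin: centre of its underside; z up, x away from the robot. The screws stand on a square, at (-70, 70) a, (-70, -70) b, (70, -70) c, (70, 70) d mm in its xy; a-c and b-d are the diagonals (198 mm). Their flanges' undersides are 31 mm above the counter at the start.
- bezel: grey metal bezel over the tablet: stiff plate 180 (x) x 196 (y) x 6 mm with a 92 x 128 mm window. Origin: centre of its underside; z up. It floats on a sponge seal, at the start 2 to 4 mm proud of its seat and a little uneven. Drawing one corner down rocks it. No screw corner may stand over 3.1 mm higher than the opposite one (tilt 0.9 degrees): that pinches the glass. Do not lean on it (limit 15 N).
- knob_a: near left (-x, +y) screw. Dark round fluted steel thumbscrew, captive in the bezel. Origin: on its axis, underside of its steel flange (= the bezel's top face); z up, x along the bar on its top. Head 36 mm in diameter, 10 to 36 mm above the origin (take it at about 26 mm to keep fingertips off the bezel), 14 mm neck below. Quick thread: clockwise from above draws it down, 16 mm a turn.
- knob_b: near right (-x, -y) screw. Same as knob_a. Its angle at the start means nothing. The threads are nylon-locked: any of the four takes 0.22 N m to turn while free, 0.24 N m against the seal, and stays where it is left. Once home the torque climbs steadily, 0.4 to 0.7 N m per rad. Rightly nipped up is 0.1 to 0.14 N m more than while free; under 0.08 more it is not tight, over 0.16 more the glass may crack.
- knob_c: far right (+x, -y) screw. Same as knob_a. The turn from the start until home differs by screw and by tablet, about 0.7 to 1.7 rad, and must be felt; nipping up takes about 0.2 rad more. 0.7 rad is a good first step for each.
- knob_d: far left (+x, +y) screw. Same as knob_a.
- pen_pot: clear tumbler with blue pens, 80 mm wide, 95 mm high, pens to 160 mm; stands about 100 mm off the kiosk's +y end. Origin: centre of its underside. A bystander: leave it.
- sanitizer: pump bottle, 60 mm diameter, 174 mm high; stands about 100 mm off the kiosk's -y end. Origin: centre of its underside. A bystander: leave it.
- stapler: black stapler, 30 x 125 mm, 50 mm high, lying beyond the kiosk's far (+x) side. Origin: centre of its underside. A bystander: leave it.
- marker: capped marker pen, 14 mm thick, 127 mm long, lying along the kiosk's near (-x) side. Origin: centre of its underside. A bystander: leave it.

How it is judged:
By the outcome, as a careful person would: the job done as asked, in the order asked, and still so for the second after the job is handed in, with the robot touching nothing.
It also fails if it takes over 72 s, if anything falls off the work surface, if the arm or the gripper's body presses on something with over 40 N, if the wrist force passes 120 N, or if a joint passes its speed limit or range.

### The arm

A 6-joint arm with a two-finger parallel gripper is mounted at the origin on the work surface. World frame = base frame: x ahead of the robot, y to its left, z up, the work surface at z = 0. Lengths are in m, angles in rad, forces in N, time in s.
With the tool pointing down it reaches from about 0.4 to 0.825 m from the base axis. Payload 7 kg.
Tool frame: the origin (TCP) lies midway between the tips of the shut fingers; the grasp point (between the pads) lies 19 mm behind it; z points along the fingers, y is the line along which they close (so a half turn about z gives the same grasp; the last joint's range is limited). The gripper opens to 88 mm and grips with 3 to 60 N. Pads are 19 mm wide; open, the fingers measure 130 mm over their backs; the gripper's body (78 mm by 193 mm) begins 47 mm behind the grasp point.
Start: joints at [1.464, 0.359, 0.012, 0, -1.224, -0.288], TCP at [0.26, 0.623, 0.227] pointing down, gripper open.
Joint ranges: [-3.07, 3.07], [-1.43, 2.12], [-1.02, 1.25], [-3.03, 1.67], [-3.05, -0], [-3.03, 3.03]. Speed limits (rad/s): [2.39, 2.39, 3.01, 3.14, 3.14, 3.14].

### API

Orientations are given as [roll, pitch, yaw] about the fixed x, y, z axes, in that order (R = Rz(yaw) Ry(pitch) Rx(roll)).
In Python, from station import get_state, grab_frame, calibration, job_done, boxes_of, regions_of, spot_point gives the robot as it stands. The module is installed in compiled form; this text tells all that it offers.
- The arm moves only by the tool arm_command, never from a script. Its argument "commands" is a list of rows, each an object of numbers: "tx", "ty", "tz": the shift along the tool's x, y, z each as a share of 25 cm, from -1 to 1; "twist": the turn about the tool's z as a share of 180 degrees, from -1 to 1. A call has exactly 8 rows; each row is the pose to reach, as a shift and turn from the pose commanded when the call began, along the tool's axes at that moment, turning the shorter way round; what a row does not reach only later rows make up. A row lasts 1/12 s, in which the tool goes at most 41.7 mm and 7.16 degrees, less where a joint would pass 70% of its speed; a pose out of reach is approached as far as the arm can. A call with a number of a shift or a turn outside -1 to 1 is refused whole. A call with a gripper value outside its range is refused whole. "claw" is the opening, from 0 (shut) to 1 (fully open), set as the call begins (left out, the last holds). The fingers move at their own pace and stop on an object; "grip_force" is the grip in N (left out, the last holds). Time passes only in rows, so rows that repeat a pose let the fingers close, or fill a call up. It gives the time, the measured TCP pose, the force, the opening and the grip force at its end, in the units of the state.
- get_state(): the state, without advancing time (a new reading comes with each control period).
- grab_frame(name): name is "scene" or "top" or "wrist"; returns the picture (400x640x3 uint8, red, green, blue); there is no depth.
- calibration(name): a dict with "camera_matrix" (3x3 intrinsics, pixels), "extrinsics" (4x4, takes a point from camera to world coordinates). Camera axes: x right, y down, z forward; pixel columns grow to the right and rows downward; lengths in m; the calibration is good to about 2 mm. A picture is of the moment at which its call begins: read the wrist's pose just before it. calibration takes no time and is no camera call; for the wrist camera it gives the pose at the moment of the call.
- job_done(): hands the job in; it is judged then, once.
Trained networks look in the newest picture that a camera, given by its name, has taken for a name from the list of things; names that differ only in an ending like _2 or _b are one class to them, and where a whole thing is asked for, a point or a joint stands for the part that bears it (a point fixed in the world has none). Each returns a list of dicts, best first, with "score" (0 to 1); they miss things now and then, are a little off and sometimes report something else, mostly with a low value. They report only what shows in the picture. A call takes as long as a camera call.
- boxes_of(query, camera): "rect" ([left, top, right, bottom] in pixels, round what is visible of it).
- regions_of(query, camera): "region" (400x640 bool, what is visible of it) and "rect" ([left, top, right, bottom] in pixels, round what is visible of it).
- spot_point(query, camera): "uv" ([column, row] in pixels: a listed point, or the origin of a listed thing).
The state is a dict: "t": time; "q": joint angles; "qd": joint speeds; "joint_efforts": joint torques, N m; "eef_pos": TCP position; "ee_rot": TCP orientation; "force": force on the tool from outside, world axes, zero at the start; "moment": the same for the moment, N m; "width": finger opening in m; "gripper_force": force on a finger pad.
Only numpy, scipy, OpenCV 4.12 (cv2) and the standard library are available. Lean on these libraries where they do the work, as an engineer would, in place of code of your own. Each camera call takes 0.05 s, during which the arm holds its last target. There are 200 camera calls.

## Working session

There is one attempt and no reset: what is moved stays moved. The work goes in short steps, Python scripts to look and compute and a tool call to move; the robot and the scene stay as the last step left them, time stands still between calls to the robot, and variables do not carry over. Pictures are saved under pics/ and viewed, at most 10 in all, crops included, and the job is handed in when it is done.

Besides the shell and the picture viewer there is one more tool, called after "Emit:" as name([rows], argument=value, ...), one row to a line, values as JSON. arm_command: Moves the arm, as the interface text tells. Shift numbers are shares of 25 cm and turn numbers shares of 180 degrees, none past 1 either way. Its arguments: {"type":"object","properties":{"commands":{"type":"array"},"claw":{"type":"number"},"grip_force":{"type":"number"}},"required":["commands"]}

```bash
mkdir -p pics; cat > h.py <<'E'
from station import *
import numpy as np, cv2
def ray(name,uv,z):
    c=calibration(name);K=np.array(c["camera_matrix"]);T=np.array(c["extrinsics"])
    d=T[:3,:3]@np.linalg.solve(K,[uv[0],uv[1],1]);o=T[:3,3]
    return o+d*(z-o[2])/d[2]
E
python3 - <<'E'
from h import *
s=get_state();print({k:np.round(v,3).tolist() for k,v in s.items()})
for cam in("top","scene"):
    im=grab_frame(cam);cv2.imwrite(f"pics/{cam}0.png",im[:,:,::-1])
    for q,z in(("knob_a",.031),("kiosk",0),("bezel",.022),("pen_pot",0),("sanitizer",0),("stapler",0)):
        for d in spot_point(q,cam)[:5]: print(cam,q,round(d["score"],2),np.round(d["uv"],1),np.round(ray(cam,d["uv"],z),4))
E
```

```text
{'t': 0.0, 'q': [1.464, 0.359, 0.011, -0.0, -1.224, -0.288], 'qd': [0.0, 0.001, 0.001, -0.001, -0.001, 0.001], 'joint_efforts': [-0.001, -58.273, 29.305, 6.997, 0.007, -0.0], 'eef_pos': [0.259, 0.623, 0.226], 'ee_rot': [3.14, -0.0, -0.395], 'force': [-0.156, -0.021, 0.668], 'moment': [0.007, -0.035, 0.012], 'gripper_force': 0.0, 'width': 0.088}
top knob_a 0.73 [353.9 167.8] [ 0.67   -0.0429  0.031 ]
top knob_a 0.65 [301.7 183.7] [0.626  0.0867 0.031 ]
top knob_a 0.46 [370.6 222.1] [ 0.5345 -0.0855  0.031 ]
top knob_a 0.45 [318.4 237.5] [0.4936 0.0419 0.031 ]
top kiosk 0.61 [335.9 201. ] [ 0.5893 -0.0008  0.    ]
top kiosk 0.48 [415.4 179.6] [ 0.6505 -0.2054  0.    ]
top pen_pot 0.58 [244.4 220.6] [0.5332 0.2299 0.    ]
top sanitizer 0.9 [414.4 176.4] [ 0.6589 -0.2029  0.    ]
top stapler 0.8 [310.5 151.7] [0.7173 0.0676 0.    ]
scene knob_a 0.81 [365.3 192.3] [0.5059 0.0463 0.031 ]
scene knob_a 0.78 [276.2 199.3] [ 0.6715 -0.0358  0.031 ]
scene knob_a 0.65 [317.9 160.1] [ 0.5425 -0.0807  0.031 ]
scene knob_a 0.6 [329.8 230.9] [0.6197 0.086  0.031 ]
scene kiosk 0.65 [323.4 200.8] [ 0.5791 -0.      0.    ]
scene pen_pot 0.56 [411.3 267.9] [0.5212 0.2232 0.    ]
scene sanitizer 0.88 [247.7 155.5] [ 0.6581 -0.2009  0.    ]
scene stapler 0.89 [282.3 246.8] [0.7084 0.0515 0.    ]
scene stapler 0.67 [409.  268.1] [0.5252 0.2212 0.    ]
```

View pics/top0.png

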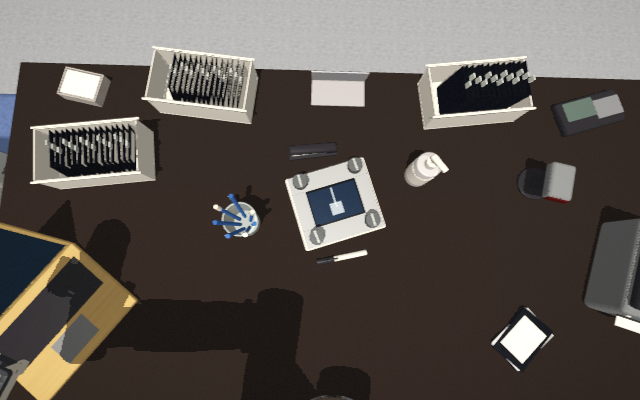

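```bash
cat >> h.py <<'E'
from scipy.spatial.transform import Rotation as R
def plan(p,yaw=None):
    s=get_state();M=R.from_euler("xyz",s["ee_rot"]);d=M.inv().apply(np.array(p)-s["eef_pos"])/.25
    tw=0 if yaw is None else -((yaw-s["ee_rot"][2]+np.pi)%(2*np.pi)-np.pi)/np.pi
    print("t",round(s["t"],2),"pos",np.round(s["eef_pos"],4),"rot",np.round(s["ee_rot"],4),"q6",round(s["q"][5],2),"-> tx ty tz",np.round(d,4),"twist",round(tw,4))
E
python3 - <<'E'
from h import *
P=np.array([[-.07,.07],[-.07,-.07],[.07,-.07],[.07,.07]])
Q=(np.array([[.4936,.0419],[.5345,-.0855],[.67,-.0429],[.626,.0867]])+np.array([[.5059,.0463],[.5425,-.0807],[.6715,-.0358],[.6197,.086]]))/2
c=Q.mean(0);z=((P[:,0]-1j*P[:,1])*((Q-c)[:,0]+1j*(Q-c)[:,1])).sum();y=np.angle(z)
print(c,y,abs(z)/sum((P**2).ravel()));S=c+P@R.from_euler("z",y).as_matrix()[:2,:2].T;print(S.round(4),(Q-S).round(4))
plan([*c,.227],y-np.pi/2)
E
```

```text
[0.5829625 0.002    ] 0.32746511455417554 0.9585245973364372
[[ 0.4942  0.0458]
 [ 0.5392 -0.0868]
 [ 0.6718 -0.0418]
 [ 0.6267  0.0908]] [[ 0.0056 -0.0017]
 [-0.0007  0.0037]
 [-0.001   0.0024]
 [-0.0039 -0.0044]]
t 0.7 pos [0.2596 0.6231 0.2266] rot [-3.1415  0.     -0.3948] q6 -0.29 -> tx ty tz [ 2.1494e+00  1.7956e+00 -1.8000e-03] twist 0.2701
```

The top picture shows the kiosk centred near pixel (336,203), with knobs at about (354,168), (302,184), (371,222) and (318,237). The pen pot is at (240,220), the sanitizer at (420,170), the stapler at (313,150) and the marker at (342,257). This agrees with the networks.

Emit:
arm_command([
  {"tx": 1, "ty": 0.83, "tz": -0.1},
  {"tx": 1, "ty": 0.83, "tz": -0.1},
  {"tx": 1, "ty": 0.83, "tz": -0.1},
  {"tx": 1, "ty": 0.83, "tz": -0.1},
  {"tx": 1, "ty": 0.83, "tz": -0.1},
  {"tx": 1, "ty": 0.83, "tz": -0.1},
  {"tx": 1, "ty": 0.83, "tz": -0.1},
  {"tx": 1, "ty": 0.83, "tz": -0.1},
], claw=1, grip_force=40)

```text
invalid input
```

Emit:
arm_command([
  {"tx": 1, "ty": 0.83},
  {"tx": 1, "ty": 0.83},
  {"tx": 1, "ty": 0.83},
  {"tx": 1, "ty": 0.83},
  {"tx": 1, "ty": 0.83},
  {"tx": 1, "ty": 0.83},
  {"tx": 1, "ty": 0.83},
  {"tx": 1, "ty": 0.83},
])

```text
invalid input
```

```bash
python3 - <<'E'
from h import *
plan([.583,.002,.25],.327-np.pi/2)
print(calibration("wrist"))
E
```

```text
t 0.7 pos [0.2596 0.6231 0.2266] rot [-3.1415  0.     -0.3948] q6 -0.29 -> tx ty tz [ 2.1495  1.7956 -0.0938] twist 0.2702
{'camera_matrix': array([[306.72211859,   0.        , 317.67056989],
       [  0.        , 306.72211859, 202.17776778],
       [  0.        ,   0.        ,   1.        ]]), 'extrinsics': array([[-3.84244069e-01, -8.93239027e-01, -2.33410660e-01,
         3.21669593e-01],
       [-9.23231334e-01,  3.71934463e-01,  9.64813976e-02,
         5.96670105e-01],
       [ 6.32518757e-04,  2.52564440e-01, -9.67579869e-01,
         3.84816224e-01],
       [ 0.00000000e+00,  0.00000000e+00,  0.00000000e+00,
         1.00000000e+00]])}
```

Emit:
arm_command([
  {"tx": 1, "ty": 0.83, "tz": -0.1, "twist": 0},
  {"tx": 1, "ty": 0.83, "tz": -0.1, "twist": 0},
  {"tx": 1, "ty": 0.83, "tz": -0.1, "twist": 0},
  {"tx": 1, "ty": 0.83, "tz": -0.1, "twist": 0},
  {"tx": 1, "ty": 0.83, "tz": -0.1, "twist": 0},
  {"tx": 1, "ty": 0.83, "tz": -0.1, "twist": 0},
  {"tx": 1, "ty": 0.83, "tz": -0.1, "twist": 0},
  {"tx": 1, "ty": 0.83, "tz": -0.1, "twist": 0},
], claw=1, grip_force=40)

```text
t: 1.37
eef_pos: [0.4113, 0.3329, 0.2523]
ee_rot: [-3.141, -0.0, -0.395]
force: [-0.4, -0.2, -0.0]
width: 0.0878
gripper_force: 0.0
```

Emit:
arm_command([
  {"tx": 1, "ty": 0.83, "tz": 0, "twist": 0},
  {"tx": 1, "ty": 0.83, "tz": 0, "twist": 0},
  {"tx": 1, "ty": 0.83, "tz": 0, "twist": 0},
  {"tx": 1, "ty": 0.83, "tz": 0, "twist": 0},
  {"tx": 1, "ty": 0.83, "tz": 0, "twist": 0},
  {"tx": 1, "ty": 0.83, "tz": 0, "twist": 0},
  {"tx": 1, "ty": 0.83, "tz": 0, "twist": 0},
  {"tx": 1, "ty": 0.83, "tz": 0, "twist": 0},
])

```text
t: 2.03
eef_pos: [0.5624, 0.0451, 0.2519]
ee_rot: [-3.141, -0.001, -0.395]
force: [0.2, 1.0, 0.1]
width: 0.0877
gripper_force: 0.0
```

```bash
python3 - <<'E'
from h import *
plan([.583,.002,.25],.327-np.pi/2)
E
```

```text
t 2.03 pos [0.5624 0.0451 0.2519] rot [-3.1413e+00 -6.0000e-04 -3.9540e-01] q6 0.75 -> tx ty tz [0.1424 0.1272 0.0076] twist 0.27
```

```bash
python3 - <<'E'
from h import *
print(np.round(get_state()["q"],3), get_state()["ee_rot"])
im=grab_frame("wrist");cv2.imwrite("pics/w0.png",im[:,:,::-1])
c=calibration("wrist")
for q,z in(("knob_a",.031),("kiosk",0),("bezel",.025)):
    for d in spot_point(q,"wrist")[:4]: print(q,round(d["score"],2),np.round(d["uv"],1),np.round(ray("wrist",d["uv"],z),4))
for d in boxes_of("knob_a","wrist")[:4]: print(np.round(d["rect"],1),round(d["score"],2))
E
```

```text
[ 0.427  0.161 -0.198  0.    -1.211  0.748] [-3.14129791e+00 -5.79116861e-04 -3.95441646e-01]
knob_a 0.83 [352.8  60.4] [ 0.6718 -0.0466  0.031 ]
knob_a 0.6 [335.9 224.2] [0.4972 0.0447 0.031 ]
knob_a 0.6 [262.9 143.5] [0.6273 0.0877 0.031 ]
knob_a 0.46 [259.   67.9] [0.706  0.0552 0.031 ]
bezel 0.23 [390.4 229.8] [ 0.4586 -0.0157  0.025 ]
[338.2  36.7 372.   82.1] 0.92
[321.4 214.  352.1 252. ] 0.91
[240.1 129.1 278.6 166.9] 0.86
[412.7 142.6 445.2 175.5] 0.63
```

View pics/w0.png

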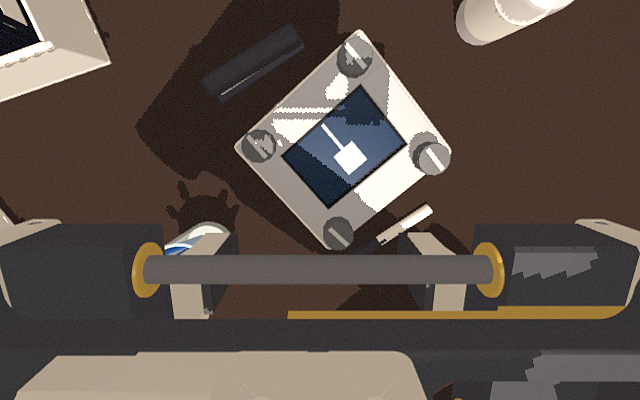

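The wrist picture shows the four knob heads at about (355,57), (262,146), (432,157) and (338,234). I fit the square as a (.4964,.044), b (.5395,-.089), c (.6726,-.046), d (.6295,.087).

```bash
cat >> h.py <<'E'
K=dict(a=(.4964,.044),b=(.5395,-.0891),c=(.6726,-.046),d=(.6295,.0871))
def st():
    s=get_state();print("t",round(s["t"],2),"F",np.round(s["force"],2),"M",np.round(s["moment"],3),"tau6",round(s["joint_efforts"][5],3),"w",round(s["width"],4),"gf",round(s["gripper_force"],1),"pos",np.round(s["eef_pos"],4),"rot",np.round(s["ee_rot"],4),"q6",round(s["q"][5],2))
E
python3 - <<'E'
from h import *
st();plan([*K["a"],.09]);
E
```

```text
t 2.28 F [-0.91  0.78 -0.21] M [0.067 0.077 0.026] tau6 0.042 w 0.0876 gf 0.0 pos [0.5614 0.0475 0.2515] rot [-3.1416e+00  2.0000e-04 -3.9580e-01] q6 0.74
t 2.28 pos [0.5614 0.0475 0.2515] rot [-3.1416e+00  2.0000e-04 -3.9580e-01] q6 0.74 -> tx ty tz [-0.2344  0.1133  0.6459] twist 0
```

Emit:
arm_command([
  {"tx": -0.234, "ty": 0.113, "tz": 0.3, "twist": 0},
  {"tx": -0.234, "ty": 0.113, "tz": 0.45, "twist": 0},
  {"tx": -0.234, "ty": 0.113, "tz": 0.55, "twist": 0},
  {"tx": -0.234, "ty": 0.113, "tz": 0.55, "twist": 0},
  {"tx": -0.234, "ty": 0.113, "tz": 0.55, "twist": 0},
  {"tx": -0.234, "ty": 0.113, "tz": 0.55, "twist": 0},
  {"tx": -0.234, "ty": 0.113, "tz": 0.55, "twist": 0},
  {"tx": -0.234, "ty": 0.113, "tz": 0.55, "twist": 0},
], claw=0.65)

```text
t: 2.95
eef_pos: [0.4988, 0.0453, 0.1164]
ee_rot: [-3.139, -0.003, -0.394]
force: [-0.5, -0.4, 0.3]
width: 0.0573
gripper_force: 0.0
```

```bash
python3 - <<'E'
from h import *
st()
c=calibration("wrist");im=grab_frame("wrist");cv2.imwrite("pics/w1.png",im[:,:,::-1]);calibration=lambda n:c
import h;h.calibration=calibration
for d in spot_point("knob_a","wrist")[:5]: print(round(d["score"],2),np.round(d["uv"],1),np.round(ray("wrist",d["uv"],.031),4))
for d in boxes_of("knob_a","wrist")[:5]: print(np.round(d["rect"],1),round(d["score"],2))
st();plan([*K["a"],.038])
E
```

```text
t 2.95 F [-0.54 -0.44  0.31] M [ 0.021 -0.028  0.013] tau6 -0.001 w 0.0573 gf 0.0 pos [0.4988 0.0453 0.1164] rot [-3.1389e+00 -3.0000e-03 -3.9350e-01] q6 0.69
0.9 [317.7 209.7] [0.4965 0.0458 0.031 ]
0.8 [195.7  74.8] [0.6272 0.0896 0.031 ]
0.72 [457.4  94.7] [ 0.5394 -0.0857  0.031 ]
[292.5 195.4 343.8 251.5] 0.69
[143.3  36.8 216.2 102. ] 0.67
[439.9  63.  510.  124.5] 0.59
t 3.1 F [-0.3  -0.57  0.65] M [-0.082 -0.038  0.035] tau6 0.001 w 0.0568 gf 0.0 pos [0.4979 0.0446 0.1155] rot [-3.1397e+00 -1.8000e-03 -3.9470e-01] q6 0.69
t 3.1 pos [0.4979 0.0446 0.1155] rot [-3.1397e+00 -1.8000e-03 -3.9470e-01] q6 0.69 -> tx ty tz [-0.0051  0.0052  0.3098] twist 0
```

View pics/w1.png

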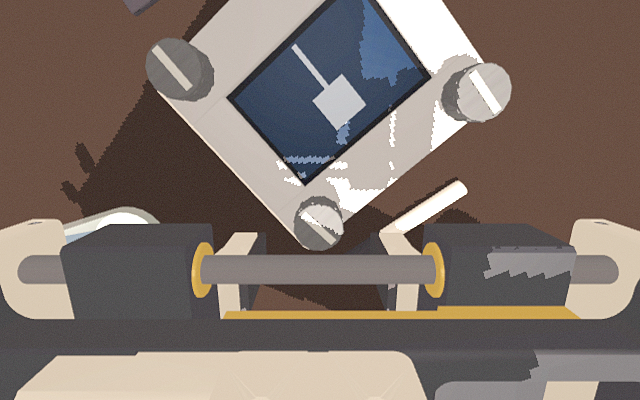

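The wrist view shows knob a at (318,221) between the open fingers, knob b at (476,92) and knob d at (180,68).

Emit:
arm_command([
  {"tx": -0.011, "ty": 0, "tz": 0.1, "twist": 0},
  {"tx": -0.011, "ty": 0, "tz": 0.2, "twist": 0},
  {"tx": -0.011, "ty": 0, "tz": 0.3, "twist": 0},
  {"tx": -0.011, "ty": 0, "tz": 0.305, "twist": 0},
  {"tx": -0.011, "ty": 0, "tz": 0.305, "twist": 0},
  {"tx": -0.011, "ty": 0, "tz": 0.305, "twist": 0},
  {"tx": -0.011, "ty": 0, "tz": 0.305, "twist": 0},
  {"tx": -0.011, "ty": 0, "tz": 0.305, "twist": 0},
])

```text
t: 3.77
eef_pos: [0.4952, 0.0456, 0.0393]
ee_rot: [-3.14, -0.002, -0.395]
force: [-0.1, -0.3, -0.3]
width: 0.0569
gripper_force: 0.0
```

```bash
python3 - <<'E'
from h import *
st()
E
```

```text
t 3.77 F [-0.1  -0.33 -0.35] M [ 0.005  0.002 -0.034] tau6 0.0 w 0.0569 gf 0.0 pos [0.4952 0.0456 0.0393] rot [-3.1396e+00 -1.8000e-03 -3.9470e-01] q6 0.69
```

Emit:
arm_command([
  {"tx": 0, "ty": 0, "tz": 0.003, "twist": 0},
  {"tx": 0, "ty": 0, "tz": 0.003, "twist": 0},
  {"tx": 0, "ty": 0, "tz": 0.003, "twist": 0},
  {"tx": 0, "ty": 0, "tz": 0.003, "twist": 0},
  {"tx": 0, "ty": 0, "tz": 0.003, "twist": 0},
  {"tx": 0, "ty": 0, "tz": 0.003, "twist": 0},
  {"tx": 0, "ty": 0, "tz": 0.003, "twist": 0},
  {"tx": 0, "ty": 0, "tz": 0.003, "twist": 0},
], claw=0, grip_force=40)

```text
t: 4.43
eef_pos: [0.495, 0.0465, 0.0375]
ee_rot: [-3.139, -0.001, -0.394]
force: [-1.1, 8.1, 1.1]
width: 0.0351
gripper_force: 40.0
```

```bash
python3 - <<'E'
from h import *
st()
E
```

```text
t 4.43 F [-1.14  8.07  1.07] M [2.504 0.454 0.186] tau6 -0.158 w 0.0351 gf 40.0 pos [0.495  0.0465 0.0375] rot [-3.1393e+00 -1.1000e-03 -3.9410e-01] q6 0.69
```

Emit:
arm_command([
  {"tx": -0.001, "ty": -0.005, "tz": 0.001, "twist": 0.037},
  {"tx": -0.001, "ty": -0.005, "tz": 0.002, "twist": 0.074},
  {"tx": -0.001, "ty": -0.005, "tz": 0.0035, "twist": 0.111},
  {"tx": -0.001, "ty": -0.005, "tz": 0.005, "twist": 0.148},
  {"tx": -0.001, "ty": -0.005, "tz": 0.006, "twist": 0.185},
  {"tx": -0.001, "ty": -0.005, "tz": 0.007, "twist": 0.223},
  {"tx": -0.001, "ty": -0.005, "tz": 0.007, "twist": 0.223},
  {"tx": -0.001, "ty": -0.005, "tz": 0.007, "twist": 0.223},
])

```text
t: 5.1
eef_pos: [0.4945, 0.0463, 0.0356]
ee_rot: [-3.141, -0.0, -1.092]
force: [-0.2, -1.5, 4.8]
width: 0.0353
gripper_force: 40.0
```

```bash
python3 - <<'E'
from h import *
st()
E
```

```text
t 5.1 F [-0.18 -1.49  4.77] M [-0.506  0.269 -0.24 ] tau6 -0.449 w 0.0353 gf 40.0 pos [0.4945 0.0463 0.0356] rot [-3.1415e+00 -2.0000e-04 -1.0919e+00] q6 -0.01
```

```bash
cat >> h.py <<'E'
def samp(n=4):
    L=[]
    for i in range(n):
        s=get_state();L.append([s["moment"][2],s["joint_efforts"][5]])
        if i<n-1: grab_frame("wrist")
    print("Mz,tau6",np.round(L,3).tolist(),np.mean(L,0).round(3))
E
python3 - <<'E'
from h import *
samp(5);st();plan([*K["a"],.1],-.395)
E
```

```text
Mz,tau6 [[-0.24, -0.449], [-0.277, 0.14], [-0.2, 0.24], [-0.257, 0.235], [-0.187, 0.23]] [-0.232  0.079]
t 5.3 F [-0.63 -0.83  5.38] M [-0.539  0.292 -0.187] tau6 0.23 w 0.0352 gf 40.0 pos [0.4946 0.0463 0.0356] rot [-3.1413e+00 -2.0000e-04 -1.0914e+00] q6 -0.01
t 5.3 pos [0.4946 0.0463 0.0356] rot [-3.1413e+00 -2.0000e-04 -1.0914e+00] q6 -0.01 -> tx ty tz [ 0.0117 -0.0023 -0.2575] twist -0.2217
```

Emit:
arm_command([
  {"tx": 0, "ty": 0, "tz": 0, "twist": 0},
  {"tx": 0, "ty": 0, "tz": 0, "twist": 0},
  {"tx": 0, "ty": 0, "tz": 0, "twist": 0},
  {"tx": 0, "ty": 0, "tz": -0.13, "twist": 0},
  {"tx": 0, "ty": 0, "tz": -0.27, "twist": 0},
  {"tx": 0.128, "ty": -0.093, "tz": -0.27, "twist": -0.037},
  {"tx": 0.257, "ty": -0.185, "tz": -0.27, "twist": -0.074},
  {"tx": 0.385, "ty": -0.278, "tz": -0.27, "twist": -0.111},
], claw=0.65)

```text
t: 5.97
eef_pos: [0.602, -0.0074, 0.1045]
ee_rot: [-3.139, -0.001, -0.738]
force: [0.3, 1.2, 1.2]
width: 0.0569
gripper_force: 0.0
```

Emit:
arm_command([
  {"tx": 0.152, "ty": -0.043, "tz": 0, "twist": -0.037},
  {"tx": 0.305, "ty": -0.087, "tz": 0, "twist": -0.074},
  {"tx": 0.305, "ty": -0.087, "tz": 0, "twist": -0.112},
  {"tx": 0.305, "ty": -0.087, "tz": 0, "twist": -0.112},
  {"tx": 0.305, "ty": -0.087, "tz": 0, "twist": -0.112},
  {"tx": 0.305, "ty": -0.087, "tz": 0, "twist": -0.112},
  {"tx": 0.305, "ty": -0.087, "tz": 0, "twist": -0.112},
  {"tx": 0.305, "ty": -0.087, "tz": 0, "twist": -0.112},
])

```text
t: 6.63
eef_pos: [0.6705, -0.0425, 0.1034]
ee_rot: [-3.141, -0.0, -0.395]
force: [-0.7, -0.4, 0.3]
width: 0.0569
gripper_force: 0.0
```

```bash
python3 - <<'E'
from h import *
st();plan([.6714,-.0429,.0375],-.395)
E
```

```text
t 6.63 F [-0.69 -0.37  0.34] M [ 0.022  0.013 -0.034] tau6 -0.038 w 0.0569 gf 0.0 pos [ 0.6705 -0.0425  0.1034] rot [-3.1412e+00 -5.0000e-04 -3.9530e-01] q6 0.95
t 6.63 pos [ 0.6705 -0.0425  0.1034] rot [-3.1412e+00 -5.0000e-04 -3.9530e-01] q6 0.95 -> tx ty tz [3.800e-03 1.000e-04 2.638e-01] twist -0.0001
```

Emit:
arm_command([
  {"tx": 0.004, "ty": 0, "tz": 0.1, "twist": 0},
  {"tx": 0.004, "ty": 0, "tz": 0.2, "twist": 0},
  {"tx": 0.004, "ty": 0, "tz": 0.262, "twist": 0},
  {"tx": 0.004, "ty": 0, "tz": 0.262, "twist": 0},
  {"tx": 0.004, "ty": 0, "tz": 0.262, "twist": 0},
  {"tx": 0.004, "ty": 0, "tz": 0.262, "twist": 0},
  {"tx": 0.004, "ty": 0, "tz": 0.262, "twist": 0},
  {"tx": 0.004, "ty": 0, "tz": 0.262, "twist": 0},
])

```text
t: 7.3
eef_pos: [0.6728, -0.0434, 0.0389]
ee_rot: [-3.14, -0.002, -0.395]
force: [0.0, -0.8, 0.2]
width: 0.0568
gripper_force: 0.0
```

Emit:
arm_command([
  {"tx": 0, "ty": 0, "tz": 0, "twist": 0},
  {"tx": 0, "ty": 0, "tz": 0, "twist": 0},
  {"tx": 0, "ty": 0, "tz": 0, "twist": 0},
  {"tx": 0, "ty": 0, "tz": 0, "twist": 0},
  {"tx": 0, "ty": 0, "tz": 0, "twist": 0},
  {"tx": 0, "ty": 0, "tz": 0, "twist": 0},
  {"tx": 0, "ty": 0, "tz": 0, "twist": 0},
  {"tx": 0, "ty": 0, "tz": 0, "twist": 0},
], claw=0)

```text
t: 7.97
eef_pos: [0.6726, -0.0426, 0.0376]
ee_rot: [-3.14, -0.001, -0.394]
force: [0.2, 4.7, 1.7]
width: 0.0352
gripper_force: 40.0
```

```bash
python3 - <<'E'
from h import *
st()
E
```

```text
t 7.97 F [0.24 4.66 1.7 ] M [ 1.815 -0.057  0.083] tau6 -0.073 w 0.0352 gf 40.0 pos [ 0.6726 -0.0426  0.0376] rot [-3.1403e+00 -9.0000e-04 -3.9420e-01] q6 0.95
```

Emit:
arm_command([
  {"tx": -0.004, "ty": -0.003, "tz": 0.001, "twist": 0.036},
  {"tx": -0.004, "ty": -0.003, "tz": 0.002, "twist": 0.073},
  {"tx": -0.004, "ty": -0.003, "tz": 0.003, "twist": 0.11},
  {"tx": -0.004, "ty": -0.003, "tz": 0.004, "twist": 0.145},
  {"tx": -0.004, "ty": -0.003, "tz": 0.005, "twist": 0.175},
  {"tx": -0.004, "ty": -0.003, "tz": 0.0055, "twist": 0.2},
  {"tx": -0.004, "ty": -0.003, "tz": 0.006, "twist": 0.215},
  {"tx": -0.004, "ty": -0.003, "tz": 0.006, "twist": 0.223},
])

```text
t: 8.63
eef_pos: [0.6717, -0.0431, 0.0359]
ee_rot: [-3.141, -0.001, -1.098]
force: [2.3, -3.7, -1.1]
width: 0.0352
gripper_force: 40.0
```

```bash
python3 - <<'E'
from h import *
st();samp(3);st();plan([.5386,-.0867,.105],-.395)
E
```

```text
t 8.63 F [ 2.25 -3.73 -1.1 ] M [-0.904 -0.696  0.18 ] tau6 -0.246 w 0.0352 gf 40.0 pos [ 0.6717 -0.0431  0.0359] rot [-3.1415e+00 -1.0000e-03 -1.0978e+00] q6 0.25
Mz,tau6 [[0.18, -0.246], [0.139, -0.049], [0.003, -0.545]] [ 0.107 -0.28 ]
t 8.73 F [ 2.69 -3.97 -1.09] M [-1.271 -0.965  0.003] tau6 -0.545 w 0.035 gf 40.0 pos [ 0.6717 -0.0431  0.0359] rot [-3.1414e+00 -9.0000e-04 -1.0955e+00] q6 0.25
t 8.73 pos [ 0.6717 -0.0431  0.0359] rot [-3.1414e+00 -9.0000e-04 -1.0955e+00] q6 0.25 -> tx ty tz [-0.0883  0.5532 -0.2767] twist -0.223
```

Emit:
arm_command([
  {"tx": 0, "ty": 0, "tz": 0, "twist": 0},
  {"tx": 0, "ty": 0, "tz": 0, "twist": 0},
  {"tx": 0, "ty": 0, "tz": 0, "twist": 0},
  {"tx": 0, "ty": 0, "tz": -0.13, "twist": 0},
  {"tx": 0, "ty": 0, "tz": -0.27, "twist": 0},
  {"tx": -0.022, "ty": 0.138, "tz": -0.27, "twist": -0.037},
  {"tx": -0.044, "ty": 0.276, "tz": -0.27, "twist": -0.074},
  {"tx": -0.066, "ty": 0.415, "tz": -0.27, "twist": -0.111},
], claw=0.65)

```text
t: 9.4
eef_pos: [0.5703, -0.0753, 0.1036]
ee_rot: [-3.141, -0.0, -0.74]
force: [-0.4, 0.1, -0.5]
width: 0.0567
gripper_force: 0.0
```

Emit:
arm_command([
  {"tx": -0.068, "ty": 0.122, "tz": 0, "twist": -0.037},
  {"tx": -0.068, "ty": 0.122, "tz": 0, "twist": -0.074},
  {"tx": -0.068, "ty": 0.122, "tz": 0, "twist": -0.112},
  {"tx": -0.068, "ty": 0.122, "tz": 0.08, "twist": -0.112},
  {"tx": -0.068, "ty": 0.122, "tz": 0.18, "twist": -0.112},
  {"tx": -0.068, "ty": 0.122, "tz": 0.262, "twist": -0.112},
  {"tx": -0.068, "ty": 0.122, "tz": 0.262, "twist": -0.112},
  {"tx": -0.068, "ty": 0.122, "tz": 0.262, "twist": -0.112},
])

```text
t: 10.07
eef_pos: [0.5375, -0.0862, 0.0373]
ee_rot: [3.14, 0.002, -0.394]
force: [0.0, -0.3, 0.3]
width: 0.0571
gripper_force: 0.0
```

Emit:
arm_command([
  {"tx": 0, "ty": 0, "tz": 0, "twist": 0},
  {"tx": 0, "ty": 0, "tz": 0, "twist": 0},
  {"tx": 0, "ty": 0, "tz": 0, "twist": 0},
  {"tx": 0, "ty": 0, "tz": 0, "twist": 0},
  {"tx": 0, "ty": 0, "tz": 0, "twist": 0},
  {"tx": 0, "ty": 0, "tz": 0, "twist": 0},
  {"tx": 0, "ty": 0, "tz": 0, "twist": 0},
  {"tx": 0, "ty": 0, "tz": 0, "twist": 0},
], claw=0)

```text
t: 10.73
eef_pos: [0.5389, -0.0861, 0.0388]
ee_rot: [-3.141, -0.001, -0.394]
force: [-0.5, -0.1, 7.0]
width: 0.0351
gripper_force: 40.0
```

```bash
python3 - <<'E'
from h import *
st()
E
```

```text
t 10.73 F [-0.49 -0.13  7.03] M [ 0.189  0.488 -0.007] tau6 0.008 w 0.0351 gf 40.0 pos [ 0.5389 -0.0861  0.0388] rot [-3.141e+00 -1.300e-03 -3.945e-01] q6 0.98
```

Emit:
arm_command([
  {"tx": 0, "ty": 0, "tz": -0.002, "twist": 0.036},
  {"tx": 0, "ty": 0, "tz": -0.001, "twist": 0.073},
  {"tx": 0, "ty": 0, "tz": 0, "twist": 0.11},
  {"tx": 0, "ty": 0, "tz": 0.001, "twist": 0.145},
  {"tx": 0, "ty": 0, "tz": 0.002, "twist": 0.175},
  {"tx": 0, "ty": 0, "tz": 0.0025, "twist": 0.2},
  {"tx": 0, "ty": 0, "tz": 0.003, "twist": 0.215},
  {"tx": 0, "ty": 0, "tz": 0.003, "twist": 0.223},
])

```text
t: 11.4
eef_pos: [0.5385, -0.0864, 0.0371]
ee_rot: [-3.141, -0.0, -1.098]
force: [1.6, -3.3, -2.8]
width: 0.0353
gripper_force: 40.0
```

```bash
python3 - <<'E'
from h import *
st();plan([.628,.0897,.105],-.395)
E
```

```text
t 11.4 F [ 1.64 -3.26 -2.82] M [-0.807 -0.564  0.262] tau6 -0.231 w 0.0353 gf 40.0 pos [ 0.5385 -0.0864  0.0371] rot [-3.1414e+00 -4.0000e-04 -1.0978e+00] q6 0.27
t 11.4 pos [ 0.5385 -0.0864  0.0371] rot [-3.1414e+00 -4.0000e-04 -1.0978e+00] q6 0.27 -> tx ty tz [-0.464  -0.6398 -0.2717] twist -0.2237
```

Emit:
arm_command([
  {"tx": 0, "ty": 0, "tz": 0, "twist": 0},
  {"tx": 0, "ty": 0, "tz": 0, "twist": 0},
  {"tx": 0, "ty": 0, "tz": 0, "twist": 0},
  {"tx": 0, "ty": 0, "tz": -0.13, "twist": 0},
  {"tx": 0, "ty": 0, "tz": -0.27, "twist": 0},
  {"tx": -0.093, "ty": -0.128, "tz": -0.27, "twist": -0.037},
  {"tx": -0.186, "ty": -0.256, "tz": -0.27, "twist": -0.074},
  {"tx": -0.278, "ty": -0.384, "tz": -0.27, "twist": -0.111},
], claw=0.65)

```text
t: 12.07
eef_pos: [0.5926, 0.0207, 0.106]
ee_rot: [-3.139, -0.001, -0.742]
force: [1.5, -0.7, -1.0]
width: 0.0567
gripper_force: 0.0
```

Emit:
arm_command([
  {"tx": -0.043, "ty": -0.152, "tz": 0, "twist": -0.037},
  {"tx": -0.086, "ty": -0.304, "tz": 0, "twist": -0.074},
  {"tx": -0.086, "ty": -0.304, "tz": 0, "twist": -0.112},
  {"tx": -0.086, "ty": -0.304, "tz": 0.04, "twist": -0.112},
  {"tx": -0.086, "ty": -0.304, "tz": 0.15, "twist": -0.112},
  {"tx": -0.086, "ty": -0.304, "tz": 0.262, "twist": -0.112},
  {"tx": -0.086, "ty": -0.304, "tz": 0.262, "twist": -0.112},
  {"tx": -0.086, "ty": -0.304, "tz": 0.262, "twist": -0.112},
])

```text
t: 12.73
eef_pos: [0.626, 0.0886, 0.0375]
ee_rot: [3.138, 0.003, -0.398]
force: [0.9, 0.0, 0.7]
width: 0.057
gripper_force: 0.0
```

Emit:
arm_command([
  {"tx": 0, "ty": 0, "tz": 0, "twist": 0},
  {"tx": 0, "ty": 0, "tz": 0, "twist": 0},
  {"tx": 0, "ty": 0, "tz": 0, "twist": 0},
  {"tx": 0, "ty": 0, "tz": 0, "twist": 0},
  {"tx": 0, "ty": 0, "tz": 0, "twist": 0},
  {"tx": 0, "ty": 0, "tz": 0, "twist": 0},
  {"tx": 0, "ty": 0, "tz": 0, "twist": 0},
  {"tx": 0, "ty": 0, "tz": 0, "twist": 0},
], claw=0)

```text
t: 13.4
eef_pos: [0.6286, 0.0904, 0.0405]
ee_rot: [-3.14, -0.002, -0.394]
force: [-0.4, 1.1, 7.9]
width: 0.0351
gripper_force: 40.0
```

```bash
python3 - <<'E'
from h import *
st()
E
```

```text
t 13.4 F [-0.41  1.06  7.88] M [ 0.505  0.425 -0.053] tau6 0.037 w 0.0351 gf 40.0 pos [0.6286 0.0904 0.0405] rot [-3.140e+00 -1.800e-03 -3.944e-01] q6 0.73
```

Emit:
arm_command([
  {"tx": 0, "ty": 0, "tz": -0.002, "twist": 0.036},
  {"tx": 0, "ty": 0, "tz": -0.001, "twist": 0.073},
  {"tx": 0, "ty": 0, "tz": 0, "twist": 0.11},
  {"tx": 0, "ty": 0, "tz": 0.001, "twist": 0.145},
  {"tx": 0, "ty": 0, "tz": 0.002, "twist": 0.175},
  {"tx": 0, "ty": 0, "tz": 0.003, "twist": 0.2},
  {"tx": 0, "ty": 0, "tz": 0.004, "twist": 0.215},
  {"tx": 0, "ty": 0, "tz": 0.004, "twist": 0.223},
])

```text
t: 14.07
eef_pos: [0.6278, 0.0898, 0.0388]
ee_rot: [-3.141, -0.001, -1.098]
force: [-0.7, -1.0, 3.3]
width: 0.0351
gripper_force: 40.0
```

```bash
python3 - <<'E'
from h import *
st();plan([.4946,.0463,.105],-.395)
E
```

```text
t 14.07 F [-0.69 -0.97  3.33] M [-0.36   0.228  0.233] tau6 -0.238 w 0.0351 gf 40.0 pos [0.6278 0.0898 0.0388] rot [-3.1413e+00 -5.0000e-04 -1.0976e+00] q6 0.02
t 14.07 pos [0.6278 0.0898 0.0388] rot [-3.1413e+00 -5.0000e-04 -1.0976e+00] q6 0.02 -> tx ty tz [-0.088   0.5535 -0.265 ] twist -0.2237
```

Emit:
arm_command([
  {"tx": 0, "ty": 0, "tz": 0, "twist": 0},
  {"tx": 0, "ty": 0, "tz": 0, "twist": 0},
  {"tx": 0, "ty": 0, "tz": 0, "twist": 0},
  {"tx": 0, "ty": 0, "tz": -0.13, "twist": 0},
  {"tx": 0, "ty": 0, "tz": -0.27, "twist": 0},
  {"tx": -0.022, "ty": 0.138, "tz": -0.27, "twist": -0.037},
  {"tx": -0.044, "ty": 0.276, "tz": -0.27, "twist": -0.074},
  {"tx": -0.066, "ty": 0.415, "tz": -0.27, "twist": -0.111},
], claw=0.65)

```text
t: 14.73
eef_pos: [0.5268, 0.0569, 0.1056]
ee_rot: [-3.141, -0.0, -0.741]
force: [-0.7, 0.9, 0.2]
width: 0.0569
gripper_force: 0.0
```

Emit:
arm_command([
  {"tx": -0.068, "ty": 0.122, "tz": 0, "twist": -0.037},
  {"tx": -0.068, "ty": 0.122, "tz": 0, "twist": -0.074},
  {"tx": -0.068, "ty": 0.122, "tz": 0.01, "twist": -0.112},
  {"tx": -0.068, "ty": 0.122, "tz": 0.09, "twist": -0.112},
  {"tx": -0.068, "ty": 0.122, "tz": 0.18, "twist": -0.112},
  {"tx": -0.068, "ty": 0.122, "tz": 0.25, "twist": -0.112},
  {"tx": -0.068, "ty": 0.122, "tz": 0.272, "twist": -0.112},
  {"tx": -0.068, "ty": 0.122, "tz": 0.272, "twist": -0.112},
])

```text
t: 15.4
eef_pos: [0.4936, 0.0458, 0.0363]
ee_rot: [3.139, 0.002, -0.395]
force: [0.1, -0.1, 0.4]
width: 0.0568
gripper_force: 0.0
```

Emit:
arm_command([
  {"tx": 0, "ty": 0, "tz": 0, "twist": 0},
  {"tx": 0, "ty": 0, "tz": 0, "twist": 0},
  {"tx": 0, "ty": 0, "tz": 0, "twist": 0},
  {"tx": 0, "ty": 0, "tz": 0, "twist": 0},
  {"tx": 0, "ty": 0, "tz": 0, "twist": 0},
  {"tx": 0, "ty": 0, "tz": 0, "twist": 0},
  {"tx": 0, "ty": 0, "tz": 0, "twist": 0},
  {"tx": 0, "ty": 0, "tz": 0, "twist": 0},
], claw=0)

```text
t: 16.07
eef_pos: [0.4953, 0.0466, 0.0384]
ee_rot: [-3.141, -0.001, -0.394]
force: [-0.4, 0.7, 6.5]
width: 0.0352
gripper_force: 40.0
```

```bash
python3 - <<'E'
from h import *
st()
E
```

```text
t 16.07 F [-0.4   0.74  6.53] M [ 0.339  0.465 -0.084] tau6 0.029 w 0.0352 gf 40.0 pos [0.4953 0.0466 0.0384] rot [-3.1406e+00 -1.1000e-03 -3.9450e-01] q6 0.69
```

Emit:
arm_command([
  {"tx": 0, "ty": 0, "tz": -0.002, "twist": 0.0064},
  {"tx": 0, "ty": 0, "tz": -0.002, "twist": 0.0128},
  {"tx": 0, "ty": 0, "tz": -0.002, "twist": 0.0192},
  {"tx": 0, "ty": 0, "tz": -0.0015, "twist": 0.0256},
  {"tx": 0, "ty": 0, "tz": -0.0015, "twist": 0.032},
  {"tx": 0, "ty": 0, "tz": -0.0015, "twist": 0.0384},
  {"tx": 0, "ty": 0, "tz": -0.001, "twist": 0.0448},
  {"tx": 0, "ty": 0, "tz": -0.001, "twist": 0.0512},
])

```text
t: 16.73
eef_pos: [0.4951, 0.0465, 0.038]
ee_rot: [-3.141, -0.001, -0.557]
force: [2.1, 1.0, 1.8]
width: 0.0352
gripper_force: 40.0
```

```bash
python3 - <<'E'
from h import *
st()
E
```

```text
t 16.73 F [2.15 1.03 1.78] M [ 0.201 -0.945  0.186] tau6 0.179 w 0.0352 gf 40.0 pos [0.4951 0.0465 0.038 ] rot [-3.141e+00 -6.000e-04 -5.574e-01] q6 0.52
```

```bash
python3 - <<'E'
from h import *
samp(7);st()
E
```

```text
Mz,tau6 [[0.186, 0.179], [0.116, 0.117], [0.087, -0.418], [0.024, -0.19], [-0.004, -0.071], [0.003, -0.03], [0.043, -0.017]] [ 0.065 -0.061]
t 17.03 F [4.26 0.24 4.73] M [ 0.27  -1.167  0.043] tau6 -0.017 w 0.0352 gf 40.0 pos [0.4951 0.0464 0.038 ] rot [-3.141e+00 -5.000e-04 -5.555e-01] q6 0.53
```

Emit:
arm_command([
  {"tx": 0.002, "ty": -0.002, "tz": 0, "twist": 0.009},
  {"tx": 0.002, "ty": -0.002, "tz": 0, "twist": 0.018},
  {"tx": 0.002, "ty": -0.002, "tz": 0.001, "twist": 0.027},
  {"tx": 0.002, "ty": -0.002, "tz": 0.001, "twist": 0.036},
  {"tx": 0.002, "ty": -0.002, "tz": 0.001, "twist": 0.045},
  {"tx": 0.002, "ty": -0.002, "tz": 0.001, "twist": 0.0475},
  {"tx": 0.002, "ty": -0.002, "tz": 0.0015, "twist": 0.049},
  {"tx": 0.002, "ty": -0.002, "tz": 0.0015, "twist": 0.0505},
])

```text
t: 17.7
eef_pos: [0.4951, 0.0463, 0.0376]
ee_rot: [3.141, 0.0, -0.714]
force: [0.7, 0.4, 6.3]
width: 0.0357
gripper_force: 40.0
```

```bash
python3 - <<'E'
from h import *
samp(4);st()
E
```

```text
Mz,tau6 [[0.217, -0.145], [0.179, -0.161], [0.18, -0.243], [0.159, -0.191]] [ 0.184 -0.185]
t 17.85 F [0.77 0.7  6.84] M [ 0.203 -0.171  0.159] tau6 -0.191 w 0.0352 gf 40.0 pos [0.495  0.0463 0.0376] rot [ 3.141e+00  2.000e-04 -7.140e-01] q6 0.37
```

Emit:
arm_command([
  {"tx": 0, "ty": 0, "tz": -0.001, "twist": 0.009},
  {"tx": 0, "ty": 0, "tz": -0.001, "twist": 0.018},
  {"tx": 0, "ty": 0, "tz": 0, "twist": 0.027},
  {"tx": 0, "ty": 0, "tz": 0, "twist": 0.036},
  {"tx": 0, "ty": 0, "tz": 0, "twist": 0.045},
  {"tx": 0, "ty": 0, "tz": 0, "twist": 0.0475},
  {"tx": 0, "ty": 0, "tz": 0, "twist": 0.049},
  {"tx": 0, "ty": 0, "tz": 0, "twist": 0.0505},
])

```text
t: 18.52
eef_pos: [0.4949, 0.0462, 0.0372]
ee_rot: [3.141, 0.0, -0.873]
force: [0.5, -0.6, 3.5]
width: 0.0351
gripper_force: 40.0
```

```bash
python3 - <<'E'
from h import *
samp(4);st()
E
```

```text
Mz,tau6 [[0.145, -0.163], [0.226, -0.152], [0.232, -0.258], [0.187, -0.212]] [ 0.198 -0.196]
t 18.67 F [ 1.28 -0.09  3.04] M [-0.232 -0.305  0.187] tau6 -0.212 w 0.0355 gf 40.0 pos [0.4949 0.0462 0.0373] rot [ 3.1407e+00  2.0000e-04 -8.7270e-01] q6 0.21
```

Emit:
arm_command([
  {"tx": 0, "ty": 0, "tz": 0, "twist": 0.009},
  {"tx": 0, "ty": 0, "tz": 0, "twist": 0.018},
  {"tx": 0, "ty": 0, "tz": 0.001, "twist": 0.027},
  {"tx": 0, "ty": 0, "tz": 0.001, "twist": 0.036},
  {"tx": 0, "ty": 0, "tz": 0.001, "twist": 0.045},
  {"tx": 0, "ty": 0, "tz": 0.001, "twist": 0.0475},
  {"tx": 0, "ty": 0, "tz": 0.0015, "twist": 0.049},
  {"tx": 0, "ty": 0, "tz": 0.0015, "twist": 0.0505},
])

```text
t: 19.33
eef_pos: [0.4948, 0.0461, 0.0369]
ee_rot: [3.14, 0.0, -1.031]
force: [-0.0, -2.1, 2.8]
width: 0.035
gripper_force: 40.0
```

```bash
python3 - <<'E'
from h import *
samp(4);st()
E
```

```text
Mz,tau6 [[0.214, -0.175], [0.208, -0.165], [0.162, -0.265], [0.152, -0.22]] [ 0.184 -0.206]
t 19.48 F [-1.96 -2.41  3.16] M [-0.791  0.326  0.152] tau6 -0.22 w 0.0352 gf 40.0 pos [0.4948 0.0461 0.0369] rot [ 3.1405e+00  1.0000e-04 -1.0314e+00] q6 0.05
```

Emit:
arm_command([
  {"tx": -0.001, "ty": 0.001, "tz": 0, "twist": 0.009},
  {"tx": -0.001, "ty": 0.001, "tz": 0, "twist": 0.018},
  {"tx": -0.001, "ty": 0.001, "tz": 0.001, "twist": 0.027},
  {"tx": -0.001, "ty": 0.001, "tz": 0.001, "twist": 0.036},
  {"tx": -0.001, "ty": 0.001, "tz": 0.001, "twist": 0.045},
  {"tx": -0.001, "ty": 0.001, "tz": 0.001, "twist": 0.0475},
  {"tx": -0.001, "ty": 0.001, "tz": 0.0015, "twist": 0.049},
  {"tx": -0.001, "ty": 0.001, "tz": 0.0015, "twist": 0.0505},
])

```text
t: 20.15
eef_pos: [0.4946, 0.0461, 0.0367]
ee_rot: [3.141, -0.0, -1.189]
force: [-1.5, -5.5, 4.7]
width: 0.0349
gripper_force: 40.0
```

```bash
python3 - <<'E'
from h import *
samp(4);st()
E
```

```text
Mz,tau6 [[0.341, -0.321], [0.362, -0.297], [0.338, -0.375], [0.296, -0.331]] [ 0.334 -0.331]
t 20.3 F [-1.22 -5.5   5.16] M [-1.8    0.323  0.296] tau6 -0.331 w 0.035 gf 40.0 pos [0.4946 0.0461 0.0367] rot [ 3.1407e+00 -3.0000e-04 -1.1896e+00] q6 -0.11
```

Emit:
arm_command([
  {"tx": 0, "ty": 0, "tz": 0, "twist": 0},
  {"tx": 0, "ty": 0, "tz": 0, "twist": 0},
  {"tx": 0, "ty": 0, "tz": 0, "twist": 0},
  {"tx": 0, "ty": 0, "tz": -0.13, "twist": 0},
  {"tx": 0, "ty": 0, "tz": -0.27, "twist": 0},
  {"tx": 0.119, "ty": -0.105, "tz": -0.27, "twist": -0.037},
  {"tx": 0.239, "ty": -0.21, "tz": -0.27, "twist": -0.074},
  {"tx": 0.358, "ty": -0.315, "tz": -0.27, "twist": -0.111},
], claw=0.65)

```text
t: 20.97
eef_pos: [0.6035, -0.007, 0.106]
ee_rot: [-3.138, -0.001, -0.834]
force: [-0.0, 0.8, 0.4]
width: 0.057
gripper_force: 0.0
```

Emit:
arm_command([
  {"tx": 0.148, "ty": -0.058, "tz": 0, "twist": -0.037},
  {"tx": 0.296, "ty": -0.116, "tz": 0, "twist": -0.074},
  {"tx": 0.296, "ty": -0.116, "tz": 0.01, "twist": -0.111},
  {"tx": 0.296, "ty": -0.116, "tz": 0.09, "twist": -0.142},
  {"tx": 0.296, "ty": -0.116, "tz": 0.18, "twist": -0.142},
  {"tx": 0.296, "ty": -0.116, "tz": 0.25, "twist": -0.142},
  {"tx": 0.296, "ty": -0.116, "tz": 0.264, "twist": -0.142},
  {"tx": 0.296, "ty": -0.116, "tz": 0.264, "twist": -0.142},
])

```text
t: 21.63
eef_pos: [0.6714, -0.0431, 0.0365]
ee_rot: [3.14, 0.003, -0.396]
force: [0.3, -0.3, 0.2]
width: 0.0569
gripper_force: 0.0
```

Emit:
arm_command([
  {"tx": 0, "ty": 0, "tz": 0, "twist": 0},
  {"tx": 0, "ty": 0, "tz": 0, "twist": 0},
  {"tx": 0, "ty": 0, "tz": 0, "twist": 0},
  {"tx": 0, "ty": 0, "tz": 0, "twist": 0},
  {"tx": 0, "ty": 0, "tz": 0, "twist": 0},
  {"tx": 0, "ty": 0, "tz": 0, "twist": 0},
  {"tx": 0, "ty": 0, "tz": 0, "twist": 0},
  {"tx": 0, "ty": 0, "tz": 0, "twist": 0},
], claw=0)

```text
t: 22.3
eef_pos: [0.6732, -0.0427, 0.0394]
ee_rot: [-3.14, -0.002, -0.395]
force: [-1.4, 3.0, 6.4]
width: 0.0355
gripper_force: 40.0
```

```bash
python3 - <<'E'
from h import *
st()
E
```

```text
t 22.3 F [-1.37  3.03  6.39] M [ 0.982  0.297 -0.008] tau6 0.026 w 0.0355 gf 40.0 pos [ 0.6732 -0.0427  0.0394] rot [-3.1404e+00 -1.8000e-03 -3.9500e-01] q6 0.95
```

Emit:
arm_command([
  {"tx": -0.003, "ty": -0.002, "tz": -0.002, "twist": 0.0078},
  {"tx": -0.003, "ty": -0.002, "tz": -0.002, "twist": 0.0156},
  {"tx": -0.003, "ty": -0.002, "tz": -0.002, "twist": 0.0234},
  {"tx": -0.003, "ty": -0.002, "tz": -0.002, "twist": 0.0312},
  {"tx": -0.003, "ty": -0.002, "tz": -0.001, "twist": 0.039},
  {"tx": -0.003, "ty": -0.002, "tz": -0.001, "twist": 0.0416},
  {"tx": -0.003, "ty": -0.002, "tz": -0.001, "twist": 0.0431},
  {"tx": -0.003, "ty": -0.002, "tz": -0.001, "twist": 0.0446},
])

```text
t: 22.97
eef_pos: [0.6729, -0.0428, 0.0391]
ee_rot: [-3.141, -0.002, -0.536]
force: [4.0, -3.9, 1.5]
width: 0.0352
gripper_force: 40.0
```

```bash
python3 - <<'E'
from h import *
samp(4);st()
E
```

```text
Mz,tau6 [[0.216, -0.158], [0.133, -0.175], [0.195, -0.264], [0.205, -0.211]] [ 0.187 -0.202]
t 23.12 F [ 4.41 -4.06  2.91] M [-1.399 -1.575  0.205] tau6 -0.211 w 0.0353 gf 40.0 pos [ 0.6729 -0.0429  0.0391] rot [-3.1409e+00 -2.0000e-03 -5.3570e-01] q6 0.81
```

Emit:
arm_command([
  {"tx": 0.003, "ty": 0, "tz": 0, "twist": 0.0078},
  {"tx": 0.003, "ty": 0, "tz": 0, "twist": 0.0156},
  {"tx": 0.003, "ty": 0, "tz": 0, "twist": 0.0234},
  {"tx": 0.003, "ty": 0, "tz": 0.001, "twist": 0.0312},
  {"tx": 0.003, "ty": 0, "tz": 0.001, "twist": 0.039},
  {"tx": 0.003, "ty": 0, "tz": 0.001, "twist": 0.0416},
  {"tx": 0.003, "ty": 0, "tz": 0.001, "twist": 0.0431},
  {"tx": 0.003, "ty": 0, "tz": 0.001, "twist": 0.0446},
])

```text
t: 23.78
eef_pos: [0.6728, -0.0431, 0.0388]
ee_rot: [-3.142, -0.001, -0.677]
force: [3.0, -2.6, 6.0]
width: 0.0349
gripper_force: 40.0
```

```bash
python3 - <<'E'
from h import *
samp(4);st()
E
```

```text
Mz,tau6 [[0.255, -0.152], [0.183, -0.169], [0.263, -0.252], [0.21, -0.199]] [ 0.228 -0.193]
t 23.93 F [ 1.92 -2.99  5.79] M [-1.341 -0.842  0.21 ] tau6 -0.199 w 0.0353 gf 40.0 pos [ 0.6728 -0.0431  0.0388] rot [-3.1414e+00 -8.0000e-04 -6.7700e-01] q6 0.67
```

Emit:
arm_command([
  {"tx": 0, "ty": 0, "tz": -0.001, "twist": 0.0078},
  {"tx": 0, "ty": 0, "tz": -0.001, "twist": 0.0156},
  {"tx": 0, "ty": 0, "tz": 0, "twist": 0.0234},
  {"tx": 0, "ty": 0, "tz": 0, "twist": 0.0312},
  {"tx": 0, "ty": 0, "tz": 0, "twist": 0.039},
  {"tx": 0, "ty": 0, "tz": 0, "twist": 0.0416},
  {"tx": 0, "ty": 0, "tz": 0, "twist": 0.0431},
  {"tx": 0, "ty": 0, "tz": 0, "twist": 0.0446},
])

```text
t: 24.6
eef_pos: [0.6726, -0.0433, 0.0384]
ee_rot: [3.141, -0.001, -0.818]
force: [3.1, -4.5, 4.9]
width: 0.0353
gripper_force: 40.0
```

```bash
python3 - <<'E'
from h import *
samp(4);st()
E
```

```text
Mz,tau6 [[0.265, -0.16], [0.199, -0.177], [0.181, -0.254], [0.146, -0.201]] [ 0.198 -0.198]
t 24.75 F [ 3.76 -5.61  4.18] M [-1.698 -0.937  0.146] tau6 -0.201 w 0.0352 gf 40.0 pos [ 0.6725 -0.0433  0.0384] rot [ 3.1414e+00 -5.0000e-04 -8.1770e-01] q6 0.53
```

Emit:
arm_command([
  {"tx": 0.003, "ty": 0.001, "tz": 0, "twist": 0.0078},
  {"tx": 0.003, "ty": 0.001, "tz": 0, "twist": 0.0156},
  {"tx": 0.003, "ty": 0.001, "tz": 0, "twist": 0.0234},
  {"tx": 0.003, "ty": 0.001, "tz": 0.001, "twist": 0.0312},
  {"tx": 0.003, "ty": 0.001, "tz": 0.001, "twist": 0.039},
  {"tx": 0.003, "ty": 0.001, "tz": 0.001, "twist": 0.0416},
  {"tx": 0.003, "ty": 0.001, "tz": 0.001, "twist": 0.0431},
  {"tx": 0.003, "ty": 0.001, "tz": 0.001, "twist": 0.0446},
])

```text
t: 25.42
eef_pos: [0.6724, -0.0435, 0.0381]
ee_rot: [3.141, 0.0, -0.958]
force: [0.1, -2.7, 5.8]
width: 0.0351
gripper_force: 40.0
```

```bash
python3 - <<'E'
from h import *
samp(4);st()
E
```

```text
Mz,tau6 [[0.142, -0.159], [0.217, -0.176], [0.185, -0.253], [0.213, -0.201]] [ 0.189 -0.197]
t 25.57 F [-0.1  -1.84  5.43] M [-0.676 -0.087  0.213] tau6 -0.201 w 0.0354 gf 40.0 pos [ 0.6724 -0.0435  0.0381] rot [ 3.141e+00  3.000e-04 -9.579e-01] q6 0.39
```

1.26 rad on c and still free.

Emit:
arm_command([
  {"tx": 0, "ty": 0, "tz": 0, "twist": 0.0078},
  {"tx": 0, "ty": 0, "tz": 0, "twist": 0.0156},
  {"tx": 0, "ty": 0, "tz": 0, "twist": 0.0234},
  {"tx": 0, "ty": 0, "tz": 0, "twist": 0.0312},
  {"tx": 0, "ty": 0, "tz": 0.001, "twist": 0.039},
  {"tx": 0, "ty": 0, "tz": 0.001, "twist": 0.0416},
  {"tx": 0, "ty": 0, "tz": 0.001, "twist": 0.0431},
  {"tx": 0, "ty": 0, "tz": 0.001, "twist": 0.0446},
])

```text
t: 26.23
eef_pos: [0.6721, -0.0437, 0.0378]
ee_rot: [3.14, 0.0, -1.098]
force: [-0.5, -1.8, 7.7]
width: 0.0355
gripper_force: 40.0
```

```bash
python3 - <<'E'
from h import *
samp(4);st()
E
```

```text
Mz,tau6 [[0.311, -0.269], [0.236, -0.284], [0.334, -0.358], [0.322, -0.307]] [ 0.301 -0.304]
t 26.38 F [-1.36 -2.75  7.52] M [-0.919  0.251  0.322] tau6 -0.307 w 0.0355 gf 40.0 pos [ 0.6721 -0.0437  0.0379] rot [ 3.1404e+00  3.0000e-04 -1.0979e+00] q6 0.25
```

Emit:
arm_command([
  {"tx": 0, "ty": 0, "tz": 0, "twist": 0},
  {"tx": 0, "ty": 0, "tz": 0, "twist": 0},
  {"tx": 0, "ty": 0, "tz": 0, "twist": 0},
  {"tx": 0, "ty": 0, "tz": -0.13, "twist": 0},
  {"tx": 0, "ty": 0, "tz": -0.27, "twist": 0},
  {"tx": -0.022, "ty": 0.138, "tz": -0.27, "twist": -0.037},
  {"tx": -0.044, "ty": 0.276, "tz": -0.27, "twist": -0.074},
  {"tx": -0.066, "ty": 0.415, "tz": -0.27, "twist": -0.111},
], claw=0.65)

```text
t: 27.05
eef_pos: [0.5714, -0.0761, 0.1048]
ee_rot: [-3.142, 0.001, -0.742]
force: [-0.8, -1.3, -0.3]
width: 0.0569
gripper_force: 0.0
```

Emit:
arm_command([
  {"tx": -0.068, "ty": 0.122, "tz": 0, "twist": -0.037},
  {"tx": -0.068, "ty": 0.122, "tz": 0, "twist": -0.074},
  {"tx": -0.068, "ty": 0.122, "tz": 0.01, "twist": -0.112},
  {"tx": -0.068, "ty": 0.122, "tz": 0.09, "twist": -0.112},
  {"tx": -0.068, "ty": 0.122, "tz": 0.18, "twist": -0.112},
  {"tx": -0.068, "ty": 0.122, "tz": 0.25, "twist": -0.112},
  {"tx": -0.068, "ty": 0.122, "tz": 0.264, "twist": -0.112},
  {"tx": -0.068, "ty": 0.122, "tz": 0.264, "twist": -0.112},
])

```text
t: 27.72
eef_pos: [0.5384, -0.0871, 0.0378]
ee_rot: [3.14, 0.003, -0.396]
force: [-0.7, -0.1, 0.1]
width: 0.0568
gripper_force: 0.0
```

Emit:
arm_command([
  {"tx": 0, "ty": 0, "tz": 0, "twist": 0},
  {"tx": 0, "ty": 0, "tz": 0, "twist": 0},
  {"tx": 0, "ty": 0, "tz": 0, "twist": 0},
  {"tx": 0, "ty": 0, "tz": 0, "twist": 0},
  {"tx": 0, "ty": 0, "tz": 0, "twist": 0},
  {"tx": 0, "ty": 0, "tz": 0, "twist": 0},
  {"tx": 0, "ty": 0, "tz": 0, "twist": 0},
  {"tx": 0, "ty": 0, "tz": 0, "twist": 0},
], claw=0)

```text
t: 28.38
eef_pos: [0.5405, -0.0868, 0.0401]
ee_rot: [-3.141, -0.001, -0.395]
force: [-1.0, 2.4, 7.1]
width: 0.0353
gripper_force: 40.0
```

```bash
python3 - <<'E'
from h import *
st()
E
```

```text
t 28.38 F [-1.04  2.44  7.07] M [0.967 0.472 0.01 ] tau6 0.028 w 0.0353 gf 40.0 pos [ 0.5405 -0.0868  0.0401] rot [-3.1407e+00 -1.4000e-03 -3.9510e-01] q6 0.98
```

Emit:
arm_command([
  {"tx": -0.004, "ty": -0.001, "tz": -0.002, "twist": 0.0078},
  {"tx": -0.004, "ty": -0.001, "tz": -0.002, "twist": 0.0156},
  {"tx": -0.004, "ty": -0.001, "tz": -0.002, "twist": 0.0234},
  {"tx": -0.004, "ty": -0.001, "tz": -0.002, "twist": 0.0312},
  {"tx": -0.004, "ty": -0.001, "tz": -0.001, "twist": 0.039},
  {"tx": -0.004, "ty": -0.001, "tz": -0.001, "twist": 0.0416},
  {"tx": -0.004, "ty": -0.001, "tz": -0.001, "twist": 0.0431},
  {"tx": -0.004, "ty": -0.001, "tz": -0.001, "twist": 0.0446},
])

```text
t: 29.05
eef_pos: [0.5402, -0.087, 0.0398]
ee_rot: [-3.141, -0.002, -0.535]
force: [3.8, -4.7, -1.5]
width: 0.0353
gripper_force: 40.0
```

```bash
python3 - <<'E'
from h import *
samp(4);st()
E
```

```text
Mz,tau6 [[0.237, -0.148], [0.183, -0.167], [0.203, -0.259], [0.136, -0.206]] [ 0.19  -0.195]
t 29.2 F [ 3.16 -4.41 -2.  ] M [-1.556 -1.438  0.136] tau6 -0.206 w 0.0352 gf 40.0 pos [ 0.5402 -0.087   0.0398] rot [-3.1411e+00 -2.2000e-03 -5.3490e-01] q6 0.84
```

Emit:
arm_command([
  {"tx": 0.003, "ty": 0, "tz": 0.001, "twist": 0.0078},
  {"tx": 0.003, "ty": 0, "tz": 0.001, "twist": 0.0156},
  {"tx": 0.003, "ty": 0, "tz": 0.001, "twist": 0.0234},
  {"tx": 0.003, "ty": 0, "tz": 0.001, "twist": 0.0312},
  {"tx": 0.003, "ty": 0, "tz": 0.002, "twist": 0.039},
  {"tx": 0.003, "ty": 0, "tz": 0.002, "twist": 0.0416},
  {"tx": 0.003, "ty": 0, "tz": 0.002, "twist": 0.0431},
  {"tx": 0.003, "ty": 0, "tz": 0.002, "twist": 0.0446},
])

```text
t: 29.87
eef_pos: [0.54, -0.0873, 0.0394]
ee_rot: [-3.141, -0.001, -0.677]
force: [2.7, -5.3, 3.9]
width: 0.0355
gripper_force: 40.0
```

```bash
python3 - <<'E'
from h import *
samp(4);st()
E
```

```text
Mz,tau6 [[0.207, -0.136], [0.204, -0.153], [0.132, -0.243], [0.138, -0.19]] [ 0.17 -0.18]
t 30.02 F [ 2.23 -5.36  3.74] M [-1.831 -0.568  0.138] tau6 -0.19 w 0.0355 gf 40.0 pos [ 0.54   -0.0872  0.0394] rot [-3.1415e+00 -1.0000e-03 -6.7660e-01] q6 0.69
```

Emit:
arm_command([
  {"tx": 0.003, "ty": 0.001, "tz": 0, "twist": 0.0078},
  {"tx": 0.003, "ty": 0.001, "tz": 0, "twist": 0.0156},
  {"tx": 0.003, "ty": 0.001, "tz": 0, "twist": 0.0234},
  {"tx": 0.003, "ty": 0.001, "tz": 0, "twist": 0.0312},
  {"tx": 0.003, "ty": 0.001, "tz": 0.001, "twist": 0.039},
  {"tx": 0.003, "ty": 0.001, "tz": 0.001, "twist": 0.0416},
  {"tx": 0.003, "ty": 0.001, "tz": 0.001, "twist": 0.0431},
  {"tx": 0.003, "ty": 0.001, "tz": 0.001, "twist": 0.0446},
])

```text
t: 30.68
eef_pos: [0.5398, -0.0876, 0.039]
ee_rot: [3.141, 0.0, -0.817]
force: [-1.4, -2.2, 7.9]
width: 0.0351
gripper_force: 40.0
```

```bash
python3 - <<'E'
from h import *
samp(4);st()
E
```

```text
Mz,tau6 [[0.212, -0.125], [0.18, -0.142], [0.086, -0.229], [0.171, -0.176]] [ 0.162 -0.168]
t 30.83 F [-0.85 -1.98  6.91] M [-0.632  0.327  0.171] tau6 -0.176 w 0.0352 gf 40.0 pos [ 0.5399 -0.0875  0.039 ] rot [ 3.1414  0.     -0.8172] q6 0.56
```

Emit:
arm_command([
  {"tx": 0, "ty": 0, "tz": -0.001, "twist": 0.0078},
  {"tx": 0, "ty": 0, "tz": -0.001, "twist": 0.0156},
  {"tx": 0, "ty": 0, "tz": 0, "twist": 0.0234},
  {"tx": 0, "ty": 0, "tz": 0, "twist": 0.0312},
  {"tx": 0, "ty": 0, "tz": 0, "twist": 0.039},
  {"tx": 0, "ty": 0, "tz": 0, "twist": 0.0416},
  {"tx": 0, "ty": 0, "tz": 0, "twist": 0.0431},
  {"tx": 0, "ty": 0, "tz": 0, "twist": 0.0446},
])

```text
t: 31.5
eef_pos: [0.5396, -0.0877, 0.0387]
ee_rot: [3.141, 0.0, -0.958]
force: [-1.6, -2.4, 5.5]
width: 0.0357
gripper_force: 40.0
```

```bash
python3 - <<'E'
from h import *
samp(4);st()
E
```

```text
Mz,tau6 [[0.276, -0.175], [0.221, -0.193], [0.19, -0.263], [0.218, -0.211]] [ 0.226 -0.21 ]
t 31.65 F [-1.36 -3.62  6.63] M [-1.153  0.395  0.218] tau6 -0.211 w 0.0348 gf 40.0 pos [ 0.5396 -0.0877  0.0387] rot [ 3.1408e+00  2.0000e-04 -9.5770e-01] q6 0.42
```

Emit:
arm_command([
  {"tx": 0, "ty": 0.001, "tz": -0.001, "twist": 0.006},
  {"tx": 0, "ty": 0.001, "tz": -0.001, "twist": 0.012},
  {"tx": 0, "ty": 0.001, "tz": -0.001, "twist": 0.018},
  {"tx": 0, "ty": 0.001, "tz": -0.001, "twist": 0.024},
  {"tx": 0, "ty": 0.001, "tz": -0.001, "twist": 0.03},
  {"tx": 0, "ty": 0.001, "tz": -0.001, "twist": 0.032},
  {"tx": 0, "ty": 0.001, "tz": -0.001, "twist": 0.0335},
  {"tx": 0, "ty": 0.001, "tz": -0.001, "twist": 0.035},
])

```text
t: 32.32
eef_pos: [0.5393, -0.0878, 0.0386]
ee_rot: [3.141, 0.0, -1.066]
force: [-0.0, -5.9, -0.3]
width: 0.0352
gripper_force: 40.0
```

```bash
python3 - <<'E'
from h import *
samp(4);st()
E
```

```text
Mz,tau6 [[0.38, -0.269], [0.326, -0.279], [0.303, -0.354], [0.322, -0.303]] [ 0.333 -0.301]
t 32.47 F [-0.25 -5.12 -0.7 ] M [-1.831  0.042  0.322] tau6 -0.303 w 0.0353 gf 40.0 pos [ 0.5393 -0.0878  0.0386] rot [ 3.1407e+00  3.0000e-04 -1.0663e+00] q6 0.31
```

Emit:
arm_command([
  {"tx": 0, "ty": 0, "tz": 0, "twist": 0},
  {"tx": 0, "ty": 0, "tz": 0, "twist": 0},
  {"tx": 0, "ty": 0, "tz": 0, "twist": 0},
  {"tx": 0, "ty": 0, "tz": -0.13, "twist": 0},
  {"tx": 0, "ty": 0, "tz": -0.27, "twist": 0},
  {"tx": -0.09, "ty": -0.131, "tz": -0.27, "twist": -0.037},
  {"tx": -0.18, "ty": -0.262, "tz": -0.27, "twist": -0.074},
  {"tx": -0.269, "ty": -0.392, "tz": -0.27, "twist": -0.111},
], claw=0.65)

```text
t: 33.13
eef_pos: [0.594, 0.0201, 0.1078]
ee_rot: [-3.139, -0.001, -0.713]
force: [0.8, 0.7, -1.9]
width: 0.0568
gripper_force: 0.0
```

Emit:
arm_command([
  {"tx": -0.04, "ty": -0.153, "tz": 0, "twist": -0.037},
  {"tx": -0.079, "ty": -0.307, "tz": 0, "twist": -0.074},
  {"tx": -0.079, "ty": -0.307, "tz": 0.01, "twist": -0.103},
  {"tx": -0.079, "ty": -0.307, "tz": 0.09, "twist": -0.103},
  {"tx": -0.079, "ty": -0.307, "tz": 0.18, "twist": -0.103},
  {"tx": -0.079, "ty": -0.307, "tz": 0.25, "twist": -0.103},
  {"tx": -0.079, "ty": -0.307, "tz": 0.275, "twist": -0.103},
  {"tx": -0.079, "ty": -0.307, "tz": 0.275, "twist": -0.103},
])

```text
t: 33.8
eef_pos: [0.6274, 0.0893, 0.0359]
ee_rot: [3.139, 0.002, -0.394]
force: [-0.0, 0.9, -0.0]
width: 0.0569
gripper_force: 0.0
```

Emit:
arm_command([
  {"tx": 0, "ty": 0, "tz": 0, "twist": 0},
  {"tx": 0, "ty": 0, "tz": 0, "twist": 0},
  {"tx": 0, "ty": 0, "tz": 0, "twist": 0},
  {"tx": 0, "ty": 0, "tz": 0, "twist": 0},
  {"tx": 0, "ty": 0, "tz": 0, "twist": 0},
  {"tx": 0, "ty": 0, "tz": 0, "twist": 0},
  {"tx": 0, "ty": 0, "tz": 0, "twist": 0},
  {"tx": 0, "ty": 0, "tz": 0, "twist": 0},
], claw=0)

```text
t: 34.47
eef_pos: [0.6295, 0.09, 0.0389]
ee_rot: [-3.14, -0.002, -0.393]
force: [-0.3, 3.1, 6.6]
width: 0.0354
gripper_force: 40.0
```

```bash
python3 - <<'E'
from h import *
st()
E
```

```text
t 34.47 F [-0.28  3.09  6.57] M [0.973 0.401 0.005] tau6 0.01 w 0.0354 gf 40.0 pos [0.6295 0.09   0.0389] rot [-3.140e+00 -1.700e-03 -3.931e-01] q6 0.73
```

Emit:
arm_command([
  {"tx": -0.003, "ty": -0.001, "tz": -0.002, "twist": 0.0078},
  {"tx": -0.003, "ty": -0.001, "tz": -0.002, "twist": 0.0156},
  {"tx": -0.003, "ty": -0.001, "tz": -0.002, "twist": 0.0234},
  {"tx": -0.003, "ty": -0.001, "tz": -0.002, "twist": 0.0312},
  {"tx": -0.003, "ty": -0.001, "tz": -0.001, "twist": 0.039},
  {"tx": -0.003, "ty": -0.001, "tz": -0.001, "twist": 0.0416},
  {"tx": -0.003, "ty": -0.001, "tz": -0.001, "twist": 0.0431},
  {"tx": -0.003, "ty": -0.001, "tz": -0.001, "twist": 0.0446},
])

```text
t: 35.13
eef_pos: [0.6292, 0.0898, 0.0386]
ee_rot: [-3.14, -0.002, -0.534]
force: [5.5, -2.5, 1.5]
width: 0.0355
gripper_force: 40.0
```

```bash
python3 - <<'E'
from h import *
samp(4);st()
E
```

```text
Mz,tau6 [[0.229, -0.133], [0.242, -0.15], [0.153, -0.238], [0.134, -0.185]] [ 0.189 -0.176]
t 35.28 F [ 5.38 -2.78  1.93] M [-0.86  -1.927  0.134] tau6 -0.185 w 0.0352 gf 40.0 pos [0.6292 0.0898 0.0386] rot [-3.1404e+00 -1.8000e-03 -5.3360e-01] q6 0.59
```

Emit:
arm_command([
  {"tx": 0.003, "ty": -0.001, "tz": 0, "twist": 0.0078},
  {"tx": 0.003, "ty": -0.001, "tz": 0, "twist": 0.0156},
  {"tx": 0.003, "ty": -0.001, "tz": 0, "twist": 0.0234},
  {"tx": 0.003, "ty": -0.001, "tz": 0, "twist": 0.0312},
  {"tx": 0.003, "ty": -0.001, "tz": 0.001, "twist": 0.039},
  {"tx": 0.003, "ty": -0.001, "tz": 0.001, "twist": 0.0416},
  {"tx": 0.003, "ty": -0.001, "tz": 0.001, "twist": 0.0431},
  {"tx": 0.003, "ty": -0.001, "tz": 0.001, "twist": 0.0446},
])

```text
t: 35.95
eef_pos: [0.629, 0.0895, 0.0382]
ee_rot: [-3.141, -0.001, -0.675]
force: [2.4, -2.9, 5.5]
width: 0.0352
gripper_force: 40.0
```

```bash
python3 - <<'E'
from h import *
samp(4);st()
E
```

```text
Mz,tau6 [[0.186, -0.123], [0.226, -0.141], [0.173, -0.227], [0.154, -0.174]] [ 0.185 -0.166]
t 36.1 F [ 2.28 -4.02  6.1 ] M [-1.065 -0.938  0.154] tau6 -0.174 w 0.0349 gf 40.0 pos [0.629  0.0895 0.0382] rot [-3.1415e+00 -5.0000e-04 -6.7500e-01] q6 0.45
```

Emit:
arm_command([
  {"tx": 0.002, "ty": 0.001, "tz": -0.001, "twist": 0.0078},
  {"tx": 0.002, "ty": 0.001, "tz": -0.001, "twist": 0.0156},
  {"tx": 0.002, "ty": 0.001, "tz": 0, "twist": 0.0234},
  {"tx": 0.002, "ty": 0.001, "tz": 0, "twist": 0.0312},
  {"tx": 0.002, "ty": 0.001, "tz": 0.001, "twist": 0.039},
  {"tx": 0.002, "ty": 0.001, "tz": 0.001, "twist": 0.0416},
  {"tx": 0.002, "ty": 0.001, "tz": 0.001, "twist": 0.0431},
  {"tx": 0.002, "ty": 0.001, "tz": 0.001, "twist": 0.0446},
])

```text
t: 36.77
eef_pos: [0.6288, 0.0892, 0.0378]
ee_rot: [3.141, -0.0, -0.816]
force: [0.6, -0.3, 7.0]
width: 0.0355
gripper_force: 40.0
```

```bash
python3 - <<'E'
from h import *
samp(4);st()
E
```

```text
Mz,tau6 [[0.189, -0.119], [0.16, -0.136], [0.202, -0.221], [0.149, -0.169]] [ 0.175 -0.161]
t 36.92 F [ 0.6  -1.27  7.33] M [-0.387 -0.276  0.149] tau6 -0.169 w 0.0356 gf 40.0 pos [0.6288 0.0892 0.0378] rot [ 3.1414  0.     -0.8155] q6 0.31
```

Emit:
arm_command([
  {"tx": 0, "ty": 0, "tz": -0.001, "twist": 0.0078},
  {"tx": 0, "ty": 0, "tz": -0.001, "twist": 0.0156},
  {"tx": 0, "ty": 0, "tz": 0, "twist": 0.0234},
  {"tx": 0, "ty": 0, "tz": 0, "twist": 0.0312},
  {"tx": 0, "ty": 0, "tz": 0, "twist": 0.039},
  {"tx": 0, "ty": 0, "tz": 0, "twist": 0.0416},
  {"tx": 0, "ty": 0, "tz": 0, "twist": 0.0431},
  {"tx": 0, "ty": 0, "tz": 0, "twist": 0.0446},
])

```text
t: 37.58
eef_pos: [0.6286, 0.089, 0.0376]
ee_rot: [3.141, 0.0, -0.956]
force: [0.4, -2.6, 7.6]
width: 0.0349
gripper_force: 40.0
```

```bash
python3 - <<'E'
from h import *
samp(4);st()
E
```

```text
Mz,tau6 [[0.26, -0.192], [0.243, -0.21], [0.243, -0.279], [0.223, -0.227]] [ 0.242 -0.227]
t 37.73 F [-0.17 -1.42  7.35] M [-0.517 -0.156  0.223] tau6 -0.227 w 0.0353 gf 40.0 pos [0.6286 0.089  0.0376] rot [ 3.1407e+00  1.0000e-04 -9.5590e-01] q6 0.17
```

Emit:
arm_command([
  {"tx": 0, "ty": 0, "tz": -0.002, "twist": 0.0045},
  {"tx": 0, "ty": 0, "tz": -0.002, "twist": 0.009},
  {"tx": 0, "ty": 0, "tz": -0.002, "twist": 0.0135},
  {"tx": 0, "ty": 0, "tz": -0.002, "twist": 0.018},
  {"tx": 0, "ty": 0, "tz": -0.002, "twist": 0.0225},
  {"tx": 0, "ty": 0, "tz": -0.002, "twist": 0.0245},
  {"tx": 0, "ty": 0, "tz": -0.002, "twist": 0.026},
  {"tx": 0, "ty": 0, "tz": -0.002, "twist": 0.0275},
])

```text
t: 38.4
eef_pos: [0.6283, 0.0889, 0.0375]
ee_rot: [3.14, 0.0, -1.041]
force: [-0.1, -3.7, 0.8]
width: 0.0351
gripper_force: 40.0
```

```bash
python3 - <<'E'
from h import *
samp(4);st()
E
```

```text
Mz,tau6 [[0.323, -0.267], [0.31, -0.263], [0.253, -0.361], [0.271, -0.309]] [ 0.289 -0.3  ]
t 38.55 F [-0.13 -4.39  0.9 ] M [-1.397  0.153  0.271] tau6 -0.309 w 0.0352 gf 40.0 pos [0.6284 0.089  0.0375] rot [ 3.1403e+00  3.0000e-04 -1.0407e+00] q6 0.08
```

Emit:
arm_command([
  {"tx": 0, "ty": 0, "tz": 0, "twist": 0},
  {"tx": 0, "ty": 0, "tz": 0, "twist": 0},
  {"tx": 0, "ty": 0, "tz": 0, "twist": 0},
  {"tx": 0, "ty": 0, "tz": 0, "twist": 0},
  {"tx": 0, "ty": 0, "tz": -0.1, "twist": 0},
  {"tx": 0, "ty": 0, "tz": -0.25, "twist": 0},
  {"tx": 0, "ty": 0, "tz": -0.4, "twist": 0},
  {"tx": 0, "ty": 0, "tz": -0.5, "twist": 0},
], claw=0.65)

```text
t: 39.22
eef_pos: [0.6302, 0.0897, 0.1667]
ee_rot: [-3.138, -0.001, -1.04]
force: [1.1, 0.6, 0.9]
width: 0.0567
gripper_force: 0.0
```

Emit:
arm_command([
  {"tx": 0, "ty": 0, "tz": 0, "twist": 0},
  {"tx": 0, "ty": 0, "tz": 0, "twist": 0},
  {"tx": 0, "ty": 0, "tz": 0, "twist": 0},
  {"tx": 0, "ty": 0, "tz": 0, "twist": 0},
  {"tx": 0, "ty": 0, "tz": 0, "twist": 0},
  {"tx": 0, "ty": 0, "tz": 0, "twist": 0},
  {"tx": 0, "ty": 0, "tz": 0, "twist": 0},
  {"tx": 0, "ty": 0, "tz": 0, "twist": 0},
])

```text
t: 39.88
eef_pos: [0.6289, 0.0892, 0.1624]
ee_rot: [3.141, 0.0, -1.04]
force: [0.5, -0.1, 0.4]
width: 0.0571
gripper_force: 0.0
```

```bash
python3 - <<'E'
from h import *
st();cv2.imwrite("pics/end.png",grab_frame("scene")[:,:,::-1])
E
```

```text
t 39.88 F [ 0.48 -0.09  0.41] M [ 0.068 -0.032  0.09 ] tau6 -0.0 w 0.0571 gf 0.0 pos [0.6289 0.0892 0.1624] rot [ 3.1407e+00  1.0000e-04 -1.0404e+00] q6 0.08
```

View pics/end.png

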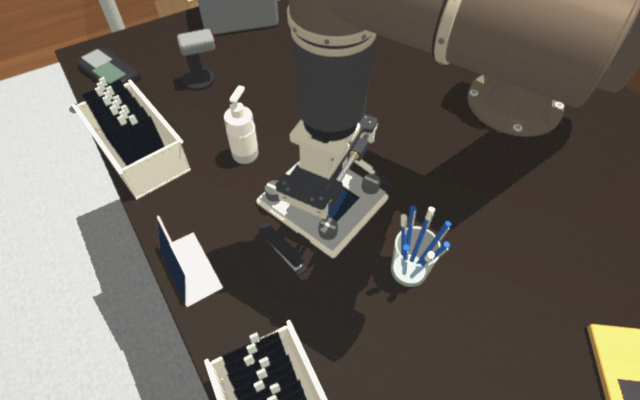

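The final view shows the gripper clear above the kiosk. The bezel sits flat at about (325,205). The sanitizer (241,135), pen pot (412,255) and stapler (283,250) stand where they were.

```bash
python3 -c "
from station import *
print(job_done())"
```

```text
the job is handed in; nothing more can be done
None
```

I drew all four thumbscrews down 0.7 rad crosswise (a, c, b, d), then brought each home in the same order, let go and handed in at about 40 s; by wrist torque b, c and d are nipped up about 0.11–0.14 N m over free and a about 0.14, possibly up to 0.16, which is the cracking limit, and I did not re-check a.

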